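Turn the stove's pan support onto its pin and press it home

ROBOT

A 7-joint arm with a two-finger parallel gripper is mounted at the origin on the work surface. World frame = base frame: x ahead of the robot, y to its left, z up, the work surface at z = 0. Lengths are in m, angles in rad, forces in N, time in s.
With the tool pointing down it reaches from about 0.425 to 0.875 m from the base axis. Payload 8.4 kg.
Tool frame: the origin (TCP) lies on the centre line of the jaws, within the pads' length; the fingertips stand 8 mm ahead of it and the grasp point (between the pads) lies 11 mm behind it (ctrl.nose_length is the distance from the TCP to the fingertips, in m); z points along the fingers, y is the direction in which the jaws open and shut (so a half turn about z gives the same grasp; the last joint's range is limited). The gripper opens to 87 mm and grips with 3 to 60 N. Pads are 19 mm wide; open, the fingers measure 117 mm over their backs; the gripper's body (75 mm by 190 mm) begins 51 mm behind the grasp point.
Start: joints at [-0.099, 0.333, 0.04, 1.465, -0.013, 1.343, -0.059], TCP at [0.65, -0, 0.231] pointing down, gripper open.
Joint ranges: [-2.58, 2.58], [-0.38, 2.09], [-1.3, 1.39], [0.25, 2.4], [-1.5, 4.64], [0.08, 2.09], [-2.65, 2.65]. Speed limits (rad/s): [2.22, 2.22, 2.79, 2.79, 3.14, 3.14, 3.14].

INTERFACE

Orientations are given as a unit quaternion [w, x, y, z].
In Python, from rig import sensors, vision, sign_off, ctrl gives the robot as it stands.
- The arm moves only by the shell command python3 -m crank 'ROWS' [FORCE]. ROWS is JSON, a list of rows, each an object of numbers: "x", "y", "z": the shift along the tool's x, y, z in mm; "rx", "ry", "rz": the turn, a rotation vector about the tool's x, y, z in degrees; "grip": the finger opening in mm, from 0 to 87. A call has 1 to 12 rows; each row is the pose to reach, as a shift and turn from the pose measured when the call began, along the tool's axes at that moment; what a row does not reach only later rows make up. A row lasts 1/8 s, in which the tool goes at most 62.5 mm and 10.7 degrees, less where a joint would pass 70% of its speed; a pose out of reach is approached as far as the arm can. A call with a gripper value outside its range is refused whole. The fingers move at their own pace and stop on an object; FORCE is the grip in N (left out, the last holds). Time passes only in rows, so rows that repeat a pose let the fingers close. It gives the time, the measured TCP pose, the force and the opening at its end, in the units of the state.
- sensors.get_state(): the state, without advancing time (a new reading comes with each control period).
- vision.read_camera(name): name is "scene" or "side" or "wrist"; returns the picture (420x560x3 uint8, blue, green, red); there is no depth.
- vision.camera_model(name): a dict with "fov_y" (degrees; the focal length in pixels is half the picture's height over the tangent of half this angle, whatever the lens; pixels are square), "cx", "cy" (the principal point, pixels), "extrinsics" (4x4, takes a point from camera to world coordinates). Camera axes: x right, y down, z forward; pixel columns grow to the right and rows downward; lengths in m; the calibration is good to about 2 mm. The wrist camera is an equidistant fisheye: a pixel r from the principal point sees the ray r / f radians off the axis. A picture is of the moment at which its call begins: read the wrist's pose just before it. camera_model takes no time and is no camera call; for the wrist camera it gives the pose at the moment of the call.
- sign_off(): hands the job in, once; it reports no verdict.
The state is a dict: "time": time; "joints": joint angles; "joint_velocities": joint speeds; "tau": joint torques, N m; "eef_pos": TCP position; "tool_rot": TCP orientation; "ft_force": force on the tool from outside, world axes, zero at the start; "ft_torque": the same for the moment, N m; "grip_width": finger opening in m.
Only numpy, scipy, OpenCV 4.12 (cv2) and the standard library are available. Lean on these libraries where they do the work, as an engineer would, in place of code of your own. Each camera call takes 0.05 s, during which the arm holds its last target.

TASK

The round pan support of the portable gas stove was put back askew after cleaning and is riding up on its locating pin. Without picking it up, push one of its prongs with a fingertip to turn it round the burner until one of the two notches in its rim drops over the pin (either notch will do), then press it down beside that notch until it snaps in and lies flat all round. Leave everything else where it stands and finish clear of the stove.

Things in the scene. Friction and masses are not known exactly. Their poses are not given: they have to be found in the camera images.
- stove: Portable gas stove, fixed to the shelf: 286 mm deep (x), 351 mm wide, flat bright steel top 80 mm above the shelf. Origin on the burner's vertical axis at shelf level. +x points to the rear (away from the front panel with the black knob), straight at the locating pin; +y to its left. On its right, 124 mm from the burner axis, the cartridge bay's cover rises 16 mm above the top.
- burner_seat (a point): Point on the burner's axis at the level of the steel top (80 mm above the shelf); axes as the stove's. The support turns about this axis. The burner is 65 mm in diameter at its base and stands 22 mm above the top.
- pin_top (a point): Top centre of the steel locating pin at the stove's rear: 12 mm diameter, 12 mm above the steel top, 102 mm from the burner axis, a dark screwed tab just outside it. A 10 mm spring ball in each flank bulges 3 mm out sideways, centred 5.5 mm above the top. A notch that meets the pin drops about 3 mm onto the balls; about 5 to 12 N down near the notch snaps it home, and it stays.
- pan_support: Loose dark enamelled pan support, about 0.4 kg: round flat plate, 212 mm diameter, 4 mm thick, its 68 mm central hole turning on the burner's base with 1.5 mm play. Origin: plate centre, underside; z up. Seated it lies flat, underside 80 mm above the shelf, x axis along the stove's x either way round. At the start it rests on the pin's head: rim 12 mm up there, down on the stove opposite.
- notch (a point): Rim end of one of the support's two open notches, on the plate's upper face 106 mm from its centre along its +x axis; axes as the support's. Each notch is 16 mm wide and 16 mm deep; the other is diametrically opposite (-x).
- prong (a point): Middle of the top edge of one of the support's four upright radial prongs, 77 mm from its centre; axes as the support's. They stand at 45, 135, 225 and 315 degrees from its +x axis (this one at 45), 4 mm thick, from 52 to 102 mm out from the centre, tops 28 mm above the plate's upper face. Turning takes roughly 3 to 6 N at a prong; the plate stays tilted on the pin while turned.
- spatula: Stainless spatula, 290 mm long, lying on the left at the front. Bystander.
- timer: Round plastic kitchen timer with a bar knob, 74 mm diameter, 48 mm high, to the right of the stove; origin under its centre. Bystander.
- spice_shaker: Glass shaker with a steel cap, 50 mm diameter, 95 mm high, to the left of the stove; origin under its centre. Bystander.
- mitt_trivet: Flat red silicone trivet shaped like an oven mitt, about 215 by 150 mm, 10 mm thick, lying on the left. Bystander.
- skewer_crock: Ceramic crock, 110 mm diameter, 125 mm high, with steel skewers reaching 310 mm, far left at the back. Bystander.
- saucepan: Steel saucepan, 166 mm diameter, 90 mm high, with a straight black handle, on the right at the back. Bystander.
- tongs: Steel braai tongs, about 300 mm long, lying on the right at the front. Bystander.
There are look-alikes about, which are no part of the job. Of the things that look like the pan_support, the smaller one is meant.

How it is judged:
On the way, in this order (a step that is already met when the one before it is completed fails the run):
1. the support is turned so that one of its notches comes to the pin (angle between the x axis of pan_support and the x axis of stove, either way round below 0.09 rad), for 0.02 s.
2. the support is pressed home: flat on the stove's top with the pin in its notch (z of pan_support in the frame of stove below 0.0818 m and angle between pan_support's own z axis and vertical below 0.014 rad and angle between the x axis of pan_support and the x axis of stove, either way round below 0.06 rad), for 0.2 s.
At the end, for the whole second after the job is handed in: The pan support lies at rest, flat on the stove's top (its centre within 1.8 mm of fully down, tilt under 0.8 degrees), centred on the burner within 5 mm, one of its notches on the pin (within 3.4 degrees) (all of step 2 and z of pan_support in the frame of stove above 0.078 m and horizontal distance between pan_support and stove below 0.005 m and linear speed of pan_support below 0.01 m/s); the robot touches nothing.
It fails at once if the pan support is lifted: its centre rises more than 22 mm above the stove's top, or it tips by more than 11 degrees (z of pan_support in the frame of stove above 0.102 m or angle between pan_support's own z axis and vertical above 0.2 rad).
It fails at once if a bystander is moved by more than 20 mm (distance of any of spatula, timer, spice_shaker, mitt_trivet, skewer_crock, saucepan, tongs from where it was at the start of the episode above 0.02 m).
It also fails if it takes over 45 s, if anything falls off the work surface, if the arm or the gripper's body presses on something with over 40 N, if the wrist force passes 120 N, or if a joint passes its speed limit or range.

## Working session

There is one attempt and no reset: what is moved stays moved. The work goes in short steps, Python scripts to look and compute and a shell command to move; the robot and the scene stay as the last step left them, time stands still between calls to the robot, and variables do not carry over. Pictures are saved under pics/ and viewed, and the job is handed in when it is done.

```bash
mkdir -p pics; ls
python3 - <<'E'
from rig import sensors, vision, ctrl
import cv2
s=sensors.get_state()
print(s['time'],s['eef_pos'],s['tool_rot'],s['grip_width'],ctrl.nose_length)
for n in ['scene','side','wrist']:
    m=vision.camera_model(n); print(n,m)
    cv2.imwrite(f'pics/{n}0.png',vision.read_camera(n))
E
```

```text
pics
0.0 [ 6.49535889e-01 -1.99714580e-05  2.29638155e-01] [-5.47313995e-04  7.07106581e-01  7.07106504e-01 -6.12663956e-04] 0.0871649582633267 0.008
scene {'fov_y': 50.46847325502595, 'cx': 283.99938218904686, 'cy': 206.9564049035419, 'extrinsics': array([[ 0.15850353,  0.66299643, -0.73165044,  1.43664814],
       [ 0.98725148, -0.09551565,  0.12732352, -0.13870302],
       [ 0.01453098, -0.74250421, -0.66968377,  0.99800017],
       [ 0.        ,  0.        ,  0.        ,  1.        ]])}
side {'fov_y': 52.598061558232345, 'cx': 277.9214698774601, 'cy': 207.545960988939, 'extrinsics': array([[ 0.90438553, -0.28592613,  0.31675394,  0.0915084 ],
       [-0.4265294 , -0.62769628,  0.65120661, -0.73945065],
       [ 0.01262828, -0.72404671, -0.68963533,  0.93025632],
       [ 0.        ,  0.        ,  0.        ,  1.        ]])}
wrist {'fov_y': 65.70646984690485, 'cx': 280.32726527321114, 'cy': 211.79482946721356, 'extrinsics': array([[ 9.99998265e-01,  1.28976958e-03, -1.34434268e-03,
         6.49866648e-01],
       [ 8.58686881e-04, -9.59476593e-01, -2.81787029e-01,
         7.70571199e-02],
       [-1.65330568e-03,  2.81785386e-01, -9.59476036e-01,
         3.84301158e-01],
       [ 0.00000000e+00,  0.00000000e+00,  0.00000000e+00,
         1.00000000e+00]])}
```

View pics/scene0.png

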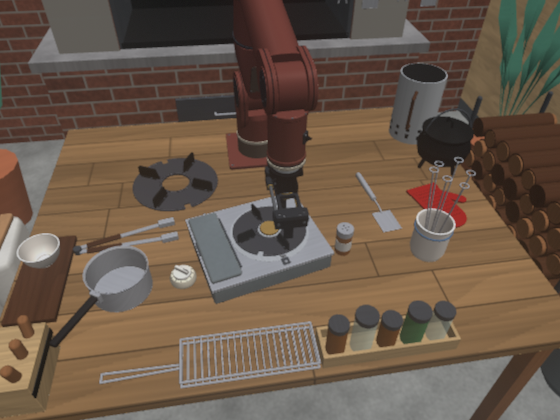

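View pics/side0.png

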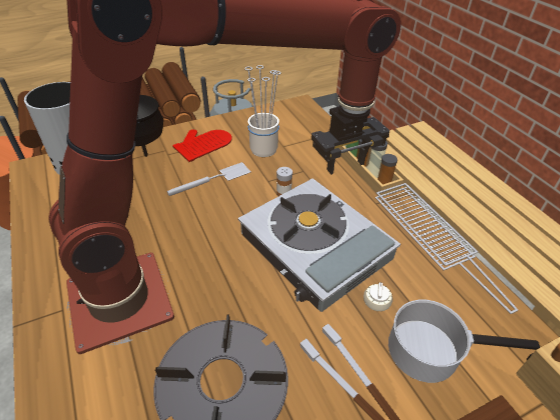

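View pics/wrist0.png

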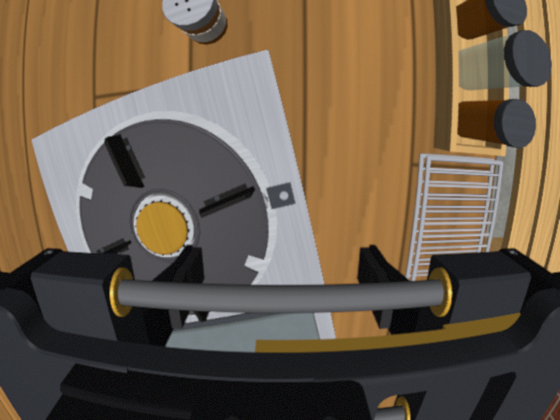

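The stove at scene (270,230) / side (310,225) carries the small support. The look-alike is the larger plate lying on the shelf at scene (175,183) / side (222,378). The task means the smaller one on the burner, so I'm enlarging that to confirm and measure it.

Run:
```python
import cv2
a=cv2.imread('pics/wrist0.png')[90:330,50:330]; cv2.imwrite('pics/w0c.png',cv2.resize(a,None,fx=2.5,fy=2.5,interpolation=cv2.INTER_CUBIC))
a=cv2.imread('pics/side0.png')[170:310,230:410]; cv2.imwrite('pics/s0c.png',cv2.resize(a,None,fx=4,fy=4,interpolation=cv2.INTER_CUBIC))
a=cv2.imread('pics/scene0.png')[180:300,180:340]; cv2.imwrite('pics/sc0c.png',cv2.resize(a,None,fx=4.5,fy=4.5,interpolation=cv2.INTER_CUBIC))
```

```text
(no output)
```

View pics/w0c.png

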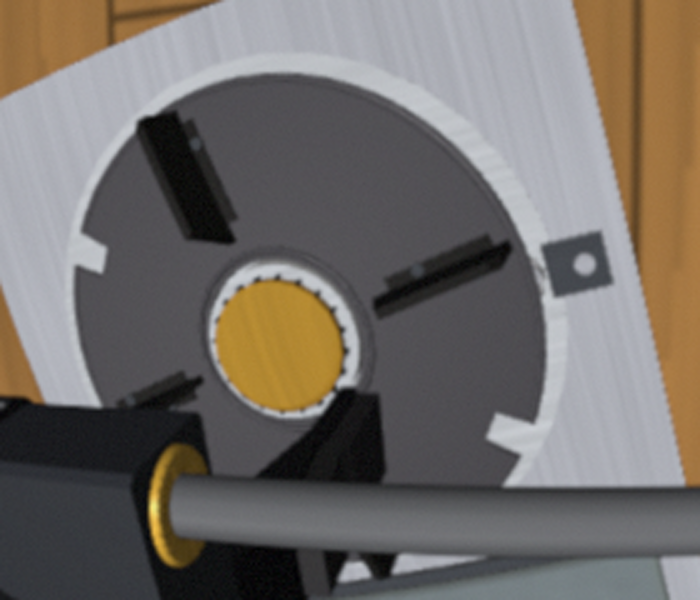

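View pics/s0c.png

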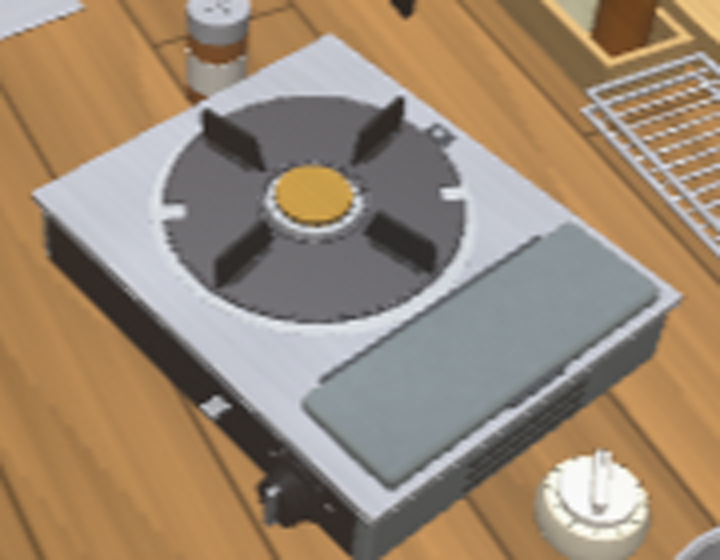

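View pics/sc0c.png

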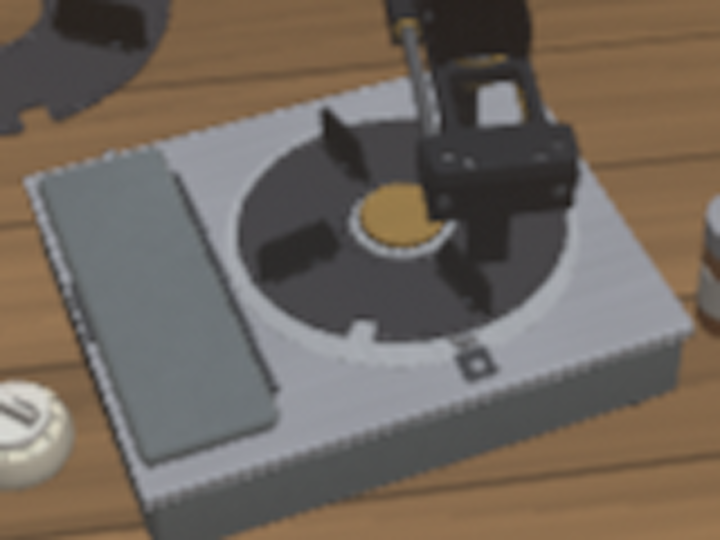

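```bash
cat > h.py <<'E'
import numpy as np, cv2
from rig import vision
def ray(n,px,E=None):
    m=vision.camera_model(n); f=210/np.tan(np.radians(m['fov_y'])/2)
    d=np.array([(px[0]-m['cx'])/f,(px[1]-m['cy'])/f])
    if n=='wrist':
        r=np.linalg.norm(d); v=np.r_[d/max(r,1e-9)*np.sin(r),np.cos(r)]
    else: v=np.r_[d,1.]
    E=m['extrinsics'] if E is None else E
    v=E[:3,:3]@v; return E[:3,3],v/np.linalg.norm(v)
def plane(n,px,z,E=None):
    o,v=ray(n,px,E); return o+v*(z-o[2])/v[2]
def tri(*obs):
    A=np.zeros((3,3));b=np.zeros(3);R=[ray(*o) for o in obs]
    for o,v in R:
        P=np.eye(3)-np.outer(v,v);A+=P;b+=P@o
    x=np.linalg.solve(A,b); return x,[round(1e3*np.linalg.norm((np.eye(3)-np.outer(v,v))@(x-o)),1) for o,v in R]
def crop(u,v,x0,y0,k): return (x0+(u+.5)/k-.5,y0+(v+.5)/k-.5)
E
python3 - <<'E'
from h import *
np.set_printoptions(precision=4,suppress=True)
W=lambda u,v:crop(u,v,50,90,2.5); S=lambda u,v:crop(u,v,230,170,4); C=lambda u,v:crop(u,v,180,180,4.5)
P={}
for n,w,s,c in [('cap',(281,346),(314,194),None),('tab',(585,264),(440,133),(476,364)),
 ('notchA',(528,440),(462,194),(360,325)),('notchB',(82,247),(165,212),None),('stoveR',(572,0),(330,36),None)]:
    o=[('wrist',W(*w)),('side',S(*s))]+([('scene',C(*c))] if c else [])
    P[n]=tri(*o)[0]; print(n,*tri(*o),np.linalg.norm(P[n][:2]-P['cap'][:2]))
for n in ['tab','notchA','notchB']:
    d=P[n]-P['cap']; print(n,np.degrees(np.arctan2(d[1],d[0])))
# stove right/left edges angle
for a,b,nm in [((330,36),(680,295),'rear'),((330,36),(35,193),'left')]:
    p,q=plane('side',S(*a),.08),plane('side',S(*b),.08); print(nm,p,q,np.degrees(np.arctan2(*(q-p)[1::-1])),np.linalg.norm(p-q))
E
```

```text
cap [ 0.5331 -0.0247  0.0956] [np.float64(0.0), np.float64(0.0)] 0.0
tab [0.6529 0.0043 0.0837] [np.float64(0.8), np.float64(1.3), np.float64(0.9)] 0.12322322009805363
notchA [ 0.6276 -0.0638  0.0967] [np.float64(3.1), np.float64(3.5), np.float64(4.5)] 0.10229197220395299
notchB [0.4362 0.0141 0.0833] [np.float64(0.8), np.float64(0.8)] 0.10434213115291904
stoveR [0.636  0.1112 0.097 ] [np.float64(14.5), np.float64(14.5)] 0.17041357643333926
tab 13.572084361129827
notchA -22.490631210753538
notchB 158.17618032235862
rear [0.6355 0.1377 0.08  ] [ 0.7194 -0.1976  0.08  ] -75.94805132908984 0.34566237126641836
left [0.6355 0.1377 0.08  ] [0.3623 0.0715 0.08  ] -166.36247865240523 0.2810556658700278
```

The crop shows the support on the burner, with notch A at wrist (261,266), notch B at (83,189), and the tab and pin at (284,196). The measured rim radius and tab distance agree with the text. The stove's yaw is about 13.8° and notch A is at about −22°, so it needs roughly +36° counter-clockwise. I'll push the prong at 113° (wrist crop (185,180)) with the closed fingers.

```bash
python3 -m crank '[{"x":20,"y":-40,"z":0,"rz":-8,"grip":0},{"x":45,"y":-85,"z":10,"rz":-16,"grip":0},{"x":66,"y":-127,"z":30,"rz":-23,"grip":0},{"x":66,"y":-127,"z":60,"rz":-23,"grip":0},{"x":66,"y":-127,"z":80,"rz":-23,"grip":0},{"x":66,"y":-127,"z":80,"rz":-23,"grip":0},{"x":66,"y":-127,"z":80,"rz":-23,"grip":0}]' 20
python3 - <<'E'
from h import *
cv2.imwrite('pics/w1.png',vision.read_camera('wrist'));cv2.imwrite('pics/s1.png',vision.read_camera('side')[130:330,200:440].repeat(3,0).repeat(3,1))
E
```

```text
$[0]: bad value
```

View pics/w1.png

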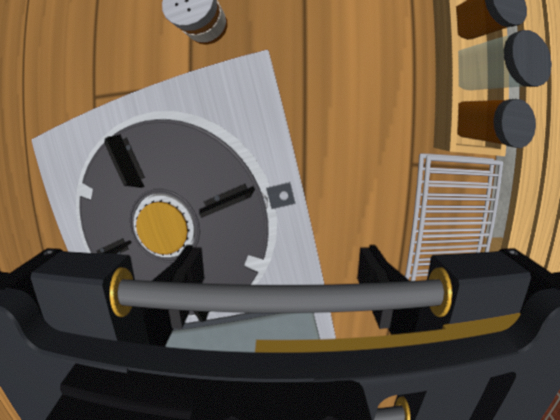

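View pics/s1.png

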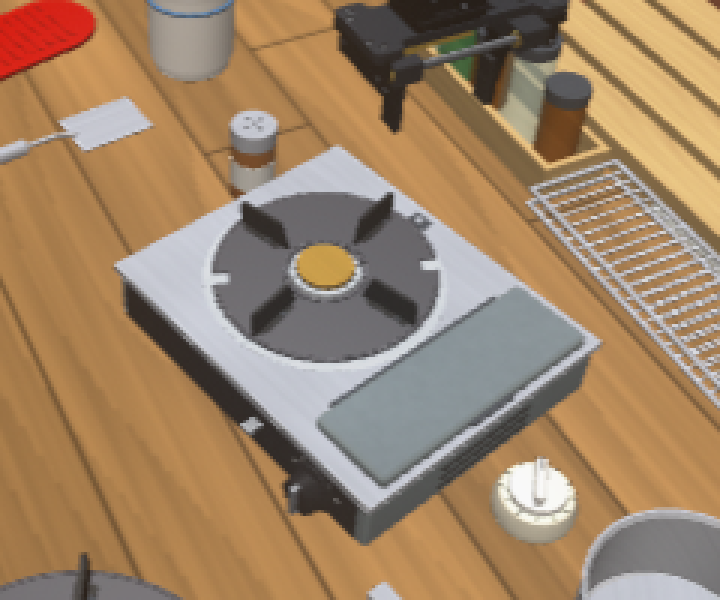

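The move was refused as a bad value and the arm hasn't moved. I'll check how crank wants its rows.

```bash
python3 -m crank --help 2>&1 | head -20; python3 -m crank 2>&1 | head
```

```text
invalid input: not JSON, or not a number
invalid input
```

```bash
python3 -m crank '[{"x":20,"y":-40,"z":0,"rx":0,"ry":0,"rz":-8,"grip":1}]' 20
```

```text
time: 0.38
eef_pos: [0.6104, 0.0185, 0.2291]
tool_rot: [-0.0, 0.656, 0.755, -0.001]
ft_force: [-1.4, -0.6, 0.4]
grip_width: 0.0826
```

```bash
python3 -m crank '[{"x":30,"y":-40,"z":20,"rx":0,"ry":0,"rz":-8,"grip":1},{"x":59,"y":-81,"z":50,"rx":0,"ry":0,"rz":-15,"grip":1},{"x":59,"y":-81,"z":79,"rx":0,"ry":0,"rz":-15,"grip":1},{"x":59,"y":-81,"z":79,"rx":0,"ry":0,"rz":-15,"grip":1},{"x":59,"y":-81,"z":79,"rx":0,"ry":0,"rz":-15,"grip":1}]' 20
python3 - <<'E'
from h import *
cv2.imwrite('pics/w2.png',vision.read_camera('wrist'));cv2.imwrite('pics/s2.png',vision.read_camera('side')[130:330,200:440].repeat(3,0).repeat(3,1))
E
```

```text
time: 1.0
eef_pos: [0.5229, 0.0653, 0.1512]
tool_rot: [0.0, 0.553, 0.833, -0.0]
ft_force: [0.0, -0.1, 0.2]
grip_width: 0.0348
```

View pics/w2.png

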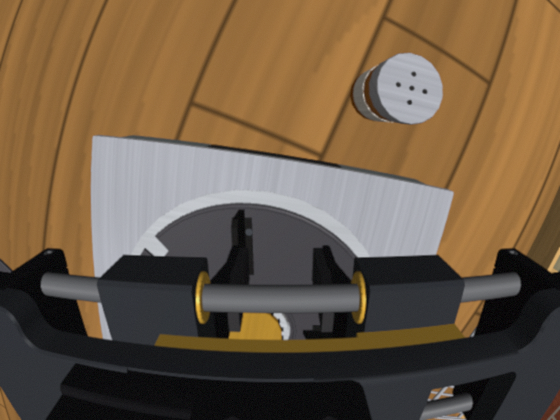

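View pics/s2.png

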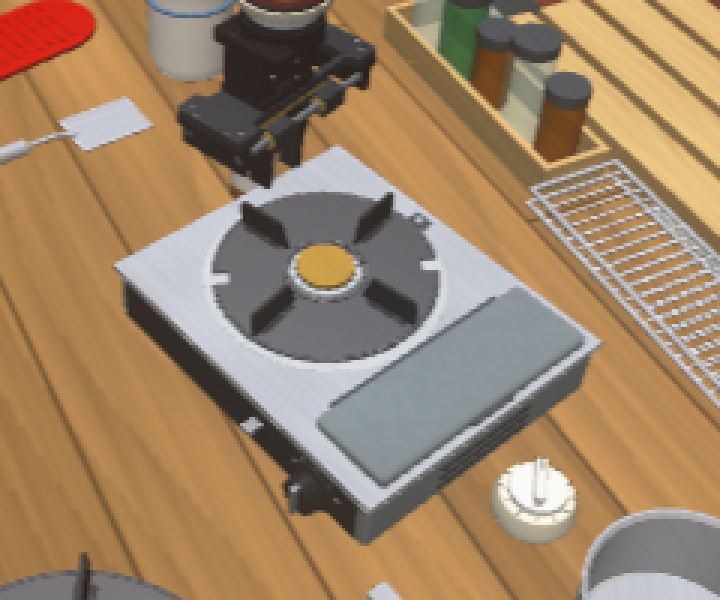

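The wrist picture shows the fingers still closing. The prong's blade at (240,225) is left of the closing point, as planned. I'll finish closing, then go down 44 mm.

```bash
python3 -m crank '[{"x":0,"y":0,"z":0,"rx":0,"ry":0,"rz":0,"grip":0},{"x":0,"y":0,"z":0,"rx":0,"ry":0,"rz":0,"grip":0},{"x":0,"y":0,"z":0,"rx":0,"ry":0,"rz":0,"grip":0},{"x":0,"y":0,"z":0,"rx":0,"ry":0,"rz":0,"grip":0},{"x":0,"y":0,"z":22,"rx":0,"ry":0,"rz":0,"grip":0},{"x":0,"y":0,"z":44,"rx":0,"ry":0,"rz":0,"grip":0},{"x":0,"y":0,"z":44,"rx":0,"ry":0,"rz":0,"grip":0}]' 20
python3 - <<'E'
from h import *
cv2.imwrite('pics/w3.png',vision.read_camera('wrist'));cv2.imwrite('pics/s3.png',vision.read_camera('side')[130:330,200:440].repeat(3,0).repeat(3,1))
E
```

```text
time: 1.98
eef_pos: [0.5219, 0.0651, 0.106]
tool_rot: [-0.001, 0.552, 0.834, -0.001]
ft_force: [0.0, 0.3, -0.1]
grip_width: 0.0007
```

View pics/w3.png

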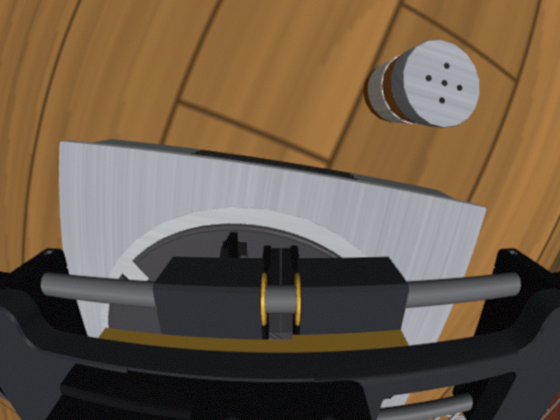

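View pics/s3.png

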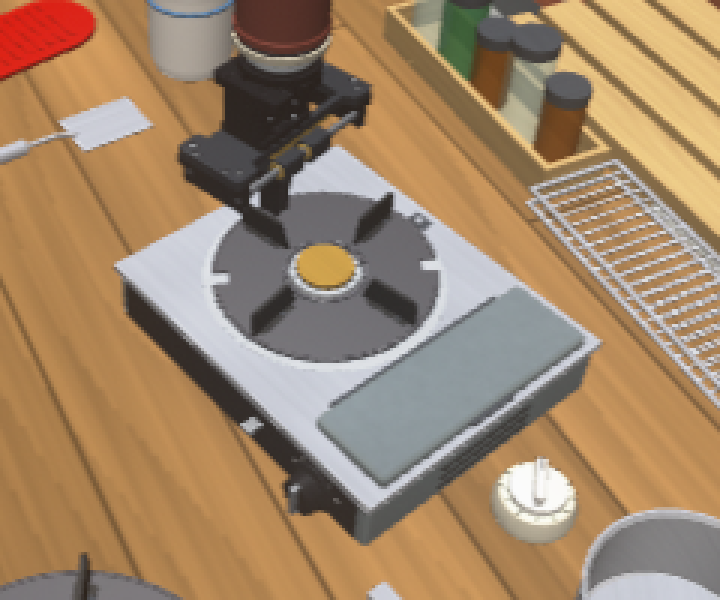

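```bash
cat > arc.py <<'E'
import sys
from h import *
from rig import sensors
c=np.array([.533,-.0247]);s=sensors.get_state();p=s['eef_pos'];q=s['tool_rot']
from scipy.spatial.transform import Rotation as R
M=R.from_quat([q[1],q[2],q[3],q[0]]).as_matrix()
d=p[:2]-c;az=np.degrees(np.arctan2(d[1],d[0]));print('r,az',np.hypot(*d)*1e3,az,'yaw',np.degrees(np.arctan2(M[1,1],M[0,1])),s['time'],s['ft_force'])
r=float(sys.argv[1])
for a in map(float,sys.argv[2:]):
    t=c+r*1e-3*np.array([np.cos(np.radians(a)),np.sin(np.radians(a))])
    print(a,np.round(1e3*M.T@(np.r_[t,p[2]]-p),1))
E
python3 arc.py 89 100 103 106 109 112 115 118 121 124 127
```

```text
r,az 90.56035685904294 96.12157616479695 yaw 22.923131182672257 2.075 [-0.02329117  0.07222478  0.62954402]
100.0 [ 0.1 -6.3 -0. ]
103.0 [  1.  -10.8  -0. ]
106.0 [  1.7 -15.4  -0. ]
109.0 [  2.1 -20.1  -0. ]
112.0 [  2.3 -24.7  -0. ]
115.0 [  2.2 -29.4  -0. ]
118.0 [  2.  -34.1  -0. ]
121.0 [  1.4 -38.7  -0. ]
124.0 [  0.6 -43.3  -0. ]
127.0 [ -0.4 -47.8  -0. ]
```

```bash
python3 -m crank '[{"x":0,"y":-6,"z":0,"rx":0,"ry":0,"rz":0,"grip":0},{"x":1,"y":-11,"z":0,"rx":0,"ry":0,"rz":0,"grip":0},{"x":2,"y":-15,"z":0,"rx":0,"ry":0,"rz":-2,"grip":0},{"x":2,"y":-20,"z":0,"rx":0,"ry":0,"rz":-5,"grip":0},{"x":2,"y":-20,"z":0,"rx":0,"ry":0,"rz":-5,"grip":0}]' 20
python3 arc.py 89 112 115 118 121 124 127 130 133
python3 - <<'E'
from h import *
cv2.imwrite('pics/s4.png',vision.read_camera('side')[150:300,230:410].repeat(4,0).repeat(4,1))
E
```

```text
time: 2.7
eef_pos: [0.504, 0.0594, 0.1083]
tool_rot: [0.001, 0.515, 0.857, 0.0]
ft_force: [0.3, 0.2, 0.5]
grip_width: 0.0003
r,az 88.96034585015437 108.99585384311686 yaw 27.964623259835854 2.7 [0.34890577 0.21734493 0.49101107]
112.0 [ 0.6 -4.6 -0. ]
115.0 [ 1.  -9.3 -0. ]
118.0 [  1.1 -13.9  -0. ]
121.0 [  1.  -18.6  -0. ]
124.0 [  0.6 -23.2  -0. ]
127.0 [  0.  -27.8  -0. ]
130.0 [ -0.8 -32.4  -0. ]
133.0 [ -1.9 -37.   -0. ]
```

View pics/s4.png

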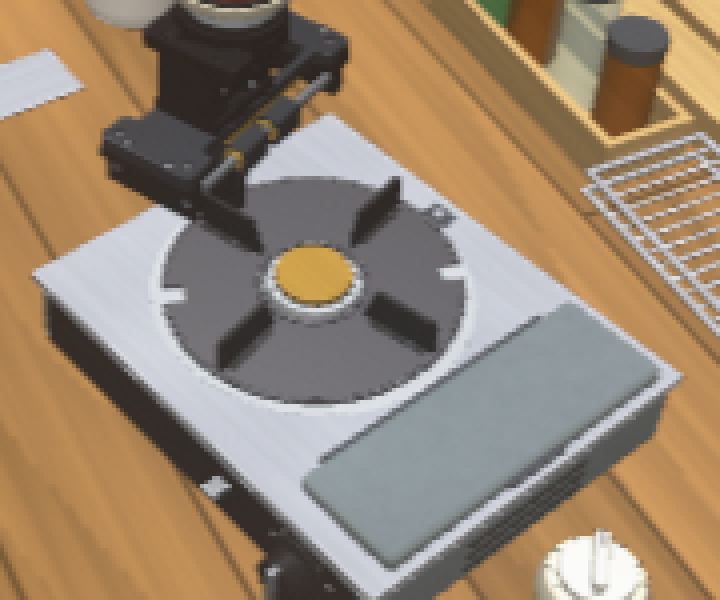

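The support hasn't turned yet: the notch is still at (455,272). The finger stands just short of the prong at (215,205), so I'll keep pushing.

```bash
python3 -m crank '[{"x":1,"y":-5,"z":0,"rx":0,"ry":0,"rz":0,"grip":0},{"x":1,"y":-9,"z":0,"rx":0,"ry":0,"rz":-1,"grip":0},{"x":1,"y":-14,"z":0,"rx":0,"ry":0,"rz":-3,"grip":0},{"x":1,"y":-14,"z":0,"rx":0,"ry":0,"rz":-3,"grip":0}]' 20
python3 arc.py 89 118 121 124 127 130 133 136
python3 - <<'E'
from h import *
cv2.imwrite('pics/s5.png',vision.read_camera('side')[150:300,230:410].repeat(4,0).repeat(4,1))
E
```

```text
time: 3.25
eef_pos: [0.4909, 0.0535, 0.1082]
tool_rot: [0.001, 0.493, 0.87, -0.0]
ft_force: [1.7, -0.3, -0.5]
grip_width: 0.0004
r,az 88.80203336247361 118.26872935596153 yaw 30.904353307885483 3.25 [ 1.65922408 -0.27125511 -0.46372155]
118.0 [ 0.2  0.4 -0. ]
121.0 [ 0.3 -4.2 -0. ]
124.0 [ 0.2 -8.9 -0. ]
127.0 [ -0.2 -13.5  -0. ]
130.0 [ -0.8 -18.2  -0. ]
133.0 [ -1.7 -22.7  -0. ]
136.0 [ -2.8 -27.3  -0. ]
```

View pics/s5.png

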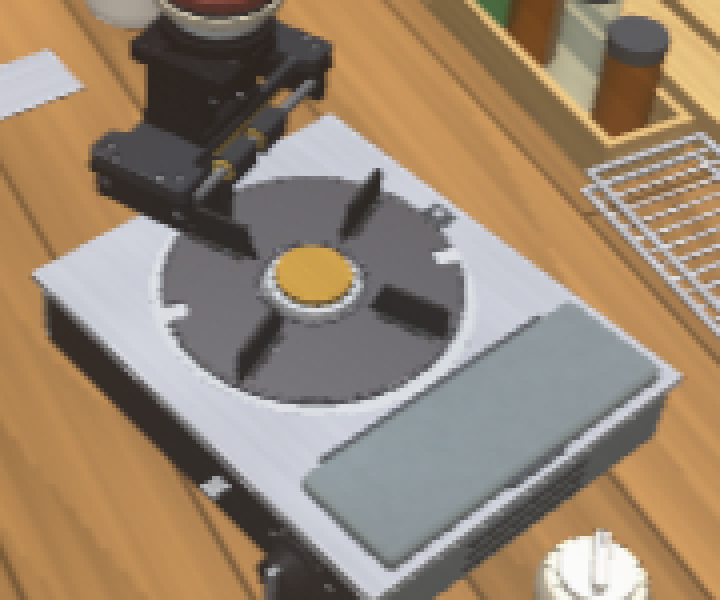

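It's turning: the notch has moved to (447,257). Measuring its angle now.

```bash
cat > nz.py <<'E'
import sys
from h import *
# args: crop coords A u v, B u v (side crop 230,150,x4)
u=list(map(float,sys.argv[1:])); A=plane('side',crop(u[0],u[1],230,150,4),.095)[:2];B=plane('side',crop(u[2],u[3],230,150,4),.084)[:2]
d=A-B;print('A-B az',np.degrees(np.arctan2(d[1],d[0])),'len',np.hypot(*d),'mid',(A+B)/2)
E
python3 nz.py 455 272 165 293; python3 nz.py 449 256 172 313
```

```text
A-B az -21.79327508336931 len 0.2023782500906297 mid [ 0.52994385 -0.02570921]
A-B az -11.597840596274981 len 0.20017151489735657 mid [ 0.53042325 -0.02772525]
```

```bash
python3 -m crank '[{"x":0,"y":-4,"z":0,"rx":0,"ry":0,"rz":-3,"grip":0},{"x":0,"y":-9,"z":0,"rx":0,"ry":0,"rz":-6,"grip":0},{"x":0,"y":-13.5,"z":0,"rx":0,"ry":0,"rz":-9,"grip":0},{"x":-1,"y":-18,"z":0,"rx":0,"ry":0,"rz":-12,"grip":0},{"x":-2,"y":-23,"z":0,"rx":0,"ry":0,"rz":-15,"grip":0},{"x":-3,"y":-27,"z":0,"rx":0,"ry":0,"rz":-18,"grip":0},{"x":-3,"y":-27,"z":0,"rx":0,"ry":0,"rz":-18,"grip":0}]' 20
python3 arc.py 89 138 139 140 141 142 143 144 145 146
python3 - <<'E'
from h import *
cv2.imwrite('pics/s6.png',vision.read_camera('side')[150:300,230:410].repeat(4,0).repeat(4,1))
E
```

```text
time: 4.18
eef_pos: [0.4691, 0.0372, 0.1081]
tool_rot: [0.0, 0.352, 0.936, -0.0]
ft_force: [1.6, 0.9, -0.2]
grip_width: 0.0001
r,az 88.9661400544443 135.87628325601105 yaw 48.82468538826482 4.175 [ 1.55933014  0.93373011 -0.16110271]
138.0 [ 0.1 -3.3  0. ]
139.0 [ 0.2 -4.8  0. ]
140.0 [ 0.1 -6.4  0. ]
141.0 [ 0.1 -8.   0. ]
142.0 [ 0.  -9.5  0. ]
143.0 [ -0.1 -11.1   0. ]
144.0 [ -0.2 -12.6   0. ]
145.0 [ -0.4 -14.1   0. ]
146.0 [ -0.5 -15.7   0. ]
```

View pics/s6.png

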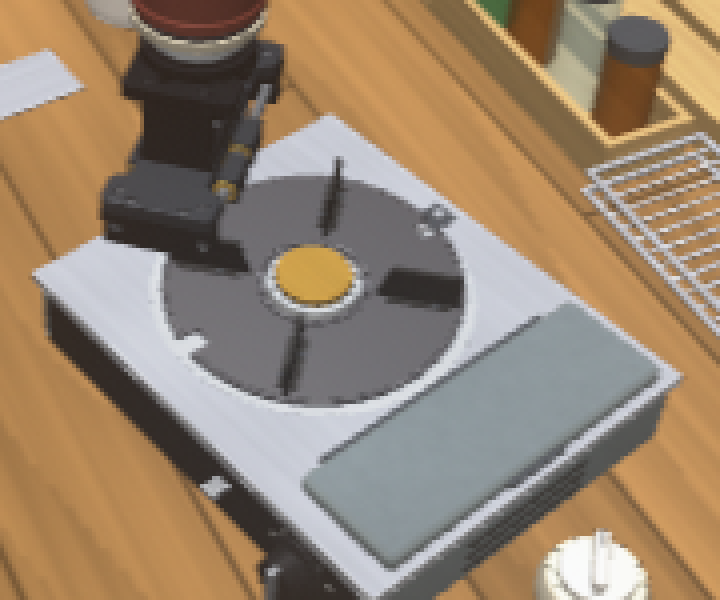

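```bash
python3 nz.py 432 226 184 346
python3 -m crank '[{"x":0,"y":-3,"z":0,"rx":0,"ry":0,"rz":-2,"grip":0},{"x":0,"y":-6,"z":0,"rx":0,"ry":0,"rz":-4,"grip":0},{"x":0,"y":-8,"z":0,"rx":0,"ry":0,"rz":-5,"grip":0},{"x":0,"y":-8,"z":0,"rx":0,"ry":0,"rz":-5,"grip":0}]' 20
python3 arc.py 89 142 143 144 145 146
python3 - <<'E'
from h import *
cv2.imwrite('pics/s7.png',vision.read_camera('side')[150:300,230:410].repeat(4,0).repeat(4,1))
E
```

```text
A-B az 6.21113088684184 len 0.20783691980127936 mid [ 0.53019656 -0.02762349]
time: 4.72
eef_pos: [0.4638, 0.0313, 0.108]
tool_rot: [-0.0, 0.311, 0.95, -0.0]
ft_force: [2.6, 0.4, -0.9]
grip_width: 0.0007
r,az 89.02134726537972 141.04377717580783 yaw 53.73215037428466 4.725 [ 2.618566    0.39643546 -0.93803787]
142.0 [ 0.  -1.5  0. ]
143.0 [ 0.1 -3.   0. ]
144.0 [ 0.1 -4.6  0. ]
145.0 [ 0.1 -6.1  0. ]
146.0 [ 0.  -7.7  0. ]
```

View pics/s7.png

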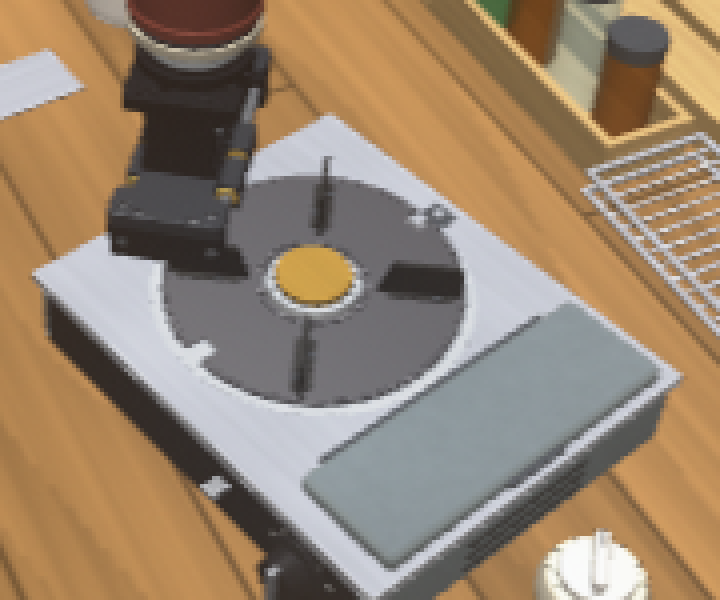

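The notch is almost at the pin: notch floor (412,216), pin (432,212). I'll go on in small steps and watch the force.

```bash
python3 -m crank '[{"x":0,"y":-1,"z":0,"rx":0,"ry":0,"rz":-1,"grip":0},{"x":0,"y":-2,"z":0,"rx":0,"ry":0,"rz":-1,"grip":0},{"x":0,"y":-2,"z":0,"rx":0,"ry":0,"rz":-1,"grip":0}]' 20
python3 -m crank '[{"x":0,"y":-1,"z":0,"rx":0,"ry":0,"rz":-1,"grip":0},{"x":0,"y":-1,"z":0,"rx":0,"ry":0,"rz":-1,"grip":0}]' 20
python3 arc.py 89 144 145
python3 - <<'E'
from h import *
cv2.imwrite('pics/s8.png',vision.read_camera('side')[150:300,230:410].repeat(4,0).repeat(4,1))
E
```

```text
time: 5.15
eef_pos: [0.4621, 0.0295, 0.1078]
tool_rot: [-0.0, 0.303, 0.953, -0.001]
ft_force: [0.7, 1.0, -0.6]
grip_width: -0.0001
time: 5.4
eef_pos: [0.4617, 0.0288, 0.1079]
tool_rot: [-0.0, 0.295, 0.956, -0.001]
ft_force: [2.3, 2.5, -0.6]
grip_width: 0.0002
r,az 89.13570389660401 143.12431970720615 yaw 55.73573728418496 5.4 [ 2.25662051  2.46053694 -0.60318872]
144.0 [-0.1 -1.4  0. ]
145.0 [-0.1 -2.9  0. ]
```

View pics/s8.png

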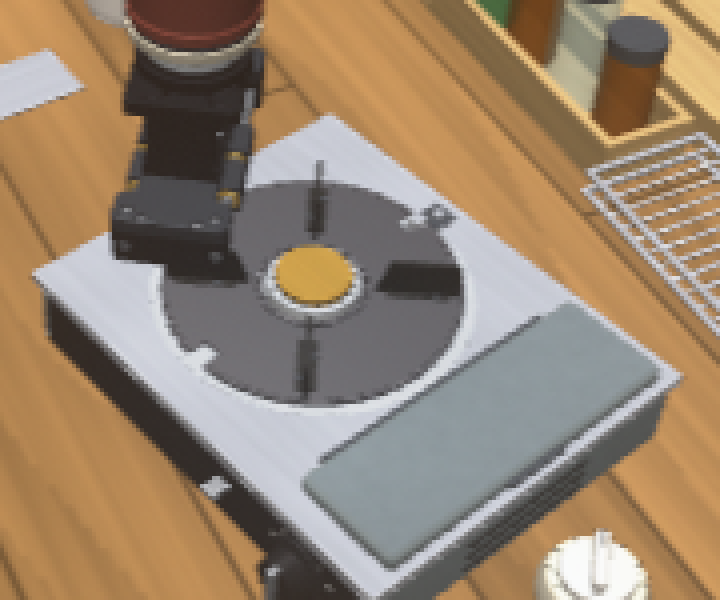

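```bash
python3 -m crank '[{"x":0,"y":-1,"z":0,"rx":0,"ry":0,"rz":0,"grip":0},{"x":0,"y":-1,"z":0,"rx":0,"ry":0,"rz":0,"grip":0}]' 20
python3 - <<'E'
from h import *
a=cv2.resize(vision.read_camera('scene')[200:290,210:330],None,fx=6,fy=6,interpolation=cv2.INTER_CUBIC)
cv2.imwrite('pics/sc9.png',a)
a=cv2.resize(vision.read_camera('side')[170:270,260:380],None,fx=6,fy=6,interpolation=cv2.INTER_CUBIC)
cv2.imwrite('pics/s9.png',a)
E
```

```text
time: 5.7
eef_pos: [0.4616, 0.0283, 0.1081]
tool_rot: [0.0, 0.295, 0.956, -0.0]
ft_force: [3.2, 4.3, -0.6]
grip_width: 0.0009
```

View pics/sc9.png

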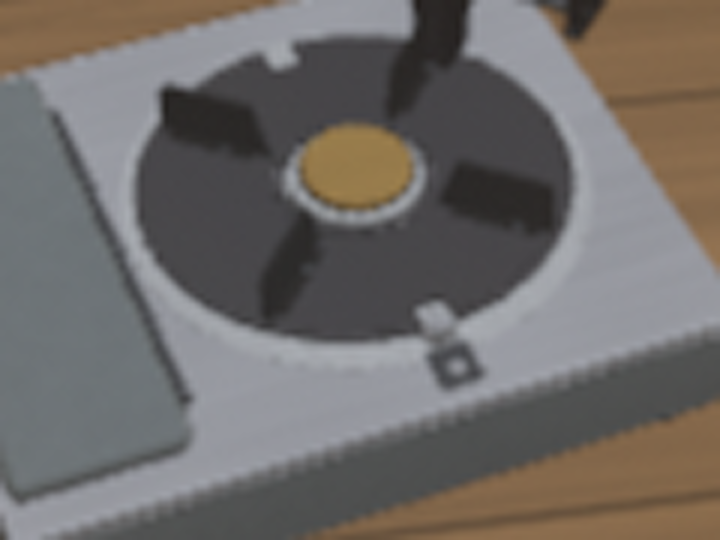

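View pics/s9.png

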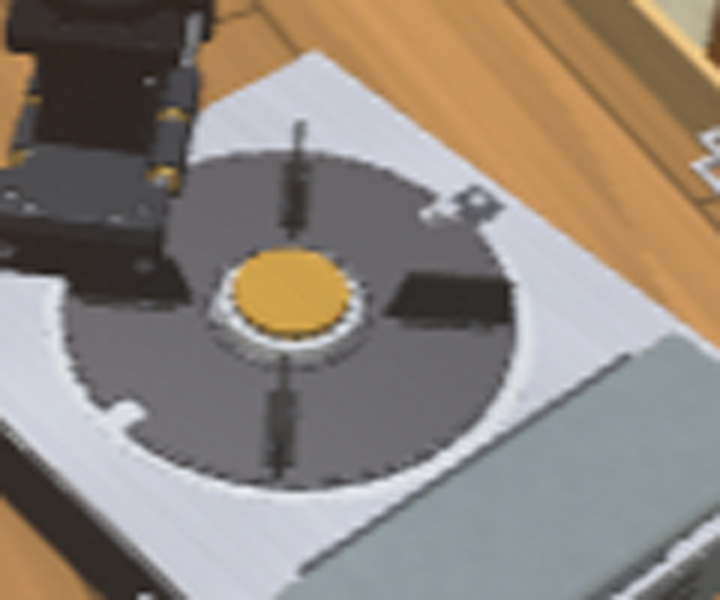

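The notch now encloses the pin. Scene crop (437,318) shows the steel pin in the notch next to the tab, side (435,210) agrees, and the force rises without any turning. I'll back off, lift, and go above the pressing spot inside the notch.

```bash
python3 -m crank '[{"x":0,"y":10,"z":0,"rx":0,"ry":0,"rz":0,"grip":0},{"x":0,"y":14,"z":-25,"rx":0,"ry":0,"rz":0,"grip":0},{"x":0,"y":14,"z":-55,"rx":0,"ry":0,"rz":0,"grip":0},{"x":0,"y":14,"z":-55,"rx":0,"ry":0,"rz":0,"grip":0}]' 20
python3 - <<'E'
from h import *
from rig import sensors
from scipy.spatial.transform import Rotation as R
s=sensors.get_state();p=s['eef_pos'];q=s['tool_rot'];M=R.from_quat([q[1],q[2],q[3],q[0]]).as_matrix()
print(p,M.T@(np.r_[.6087,-.0072,.112]-p)*1e3,'yaw',np.degrees(np.arctan2(M[1,1],M[0,1])))
E
```

```text
time: 6.3
eef_pos: [0.4706, 0.0402, 0.1649]
tool_rot: [0.001, 0.295, 0.956, 0.0]
ft_force: [0.2, -0.3, 0.5]
grip_width: 0.0005
[0.47063598 0.04017229 0.16492956] [-140.62976539   38.5378545    53.34274064] yaw 55.72609314153844
```

```bash
python3 -m crank '[{"x":-35,"y":10,"z":0,"rx":0,"ry":0,"rz":10,"grip":0},{"x":-70,"y":20,"z":0,"rx":0,"ry":0,"rz":20,"grip":0},{"x":-105,"y":30,"z":0,"rx":0,"ry":0,"rz":30,"grip":0},{"x":-141,"y":38,"z":0,"rx":0,"ry":0,"rz":40,"grip":0},{"x":-141,"y":38.5,"z":10,"rx":0,"ry":0,"rz":42,"grip":0},{"x":-141,"y":38.5,"z":40,"rx":0,"ry":0,"rz":42,"grip":0},{"x":-141,"y":38.5,"z":48,"rx":0,"ry":0,"rz":42,"grip":0},{"x":-141,"y":38.5,"z":48,"rx":0,"ry":0,"rz":42,"grip":0}]' 20
python3 - <<'E'
from h import *
a=cv2.resize(vision.read_camera('scene')[190:290,210:340],None,fx=5.5,fy=5.5,interpolation=cv2.INTER_CUBIC)
cv2.imwrite('pics/sc10.png',a)
a=cv2.resize(vision.read_camera('side')[160:260,260:380],None,fx=6,fy=6,interpolation=cv2.INTER_CUBIC)
cv2.imwrite('pics/s10.png',a)
E
```

```text
time: 7.3
eef_pos: [0.6081, -0.0072, 0.1168]
tool_rot: [0.001, 0.617, 0.787, 0.0]
ft_force: [0.0, 1.1, 1.3]
grip_width: -0.0002
```

View pics/sc10.png

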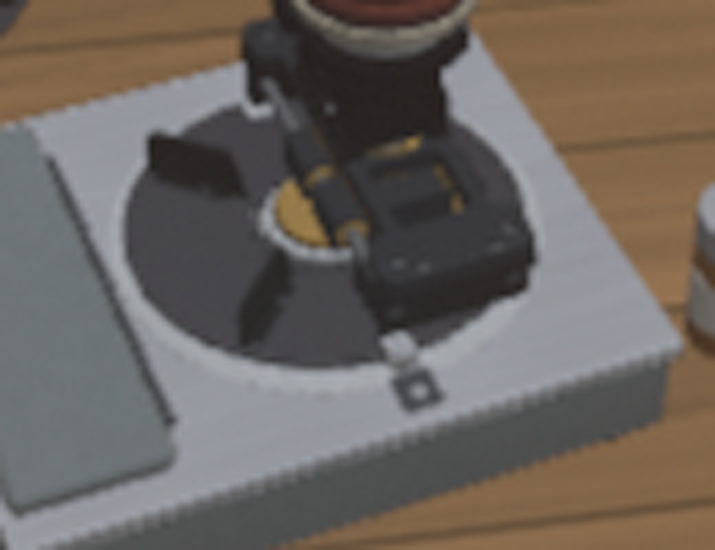

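View pics/s10.png

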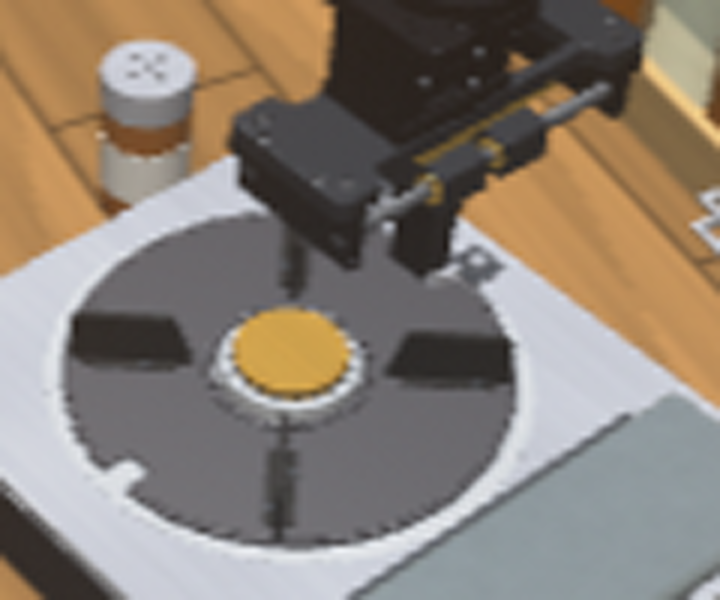

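The fingertips are just inboard of the notch (side (425,270)) and clear of the prongs. Pressing down in small steps.

```bash
python3 -m crank '[{"x":0,"y":0,"z":8,"rx":0,"ry":0,"rz":0,"grip":0},{"x":0,"y":0,"z":15,"rx":0,"ry":0,"rz":0,"grip":0},{"x":0,"y":0,"z":18,"rx":0,"ry":0,"rz":0,"grip":0},{"x":0,"y":0,"z":18,"rx":0,"ry":0,"rz":0,"grip":0}]' 20
python3 -m crank '[{"x":0,"y":0,"z":2,"rx":0,"ry":0,"rz":0,"grip":0},{"x":0,"y":0,"z":2,"rx":0,"ry":0,"rz":0,"grip":0}]' 20
python3 -m crank '[{"x":0,"y":0,"z":2,"rx":0,"ry":0,"rz":0,"grip":0},{"x":0,"y":0,"z":2,"rx":0,"ry":0,"rz":0,"grip":0}]' 20
```

```text
time: 7.9
eef_pos: [0.609, -0.0073, 0.0999]
tool_rot: [0.001, 0.617, 0.787, 0.001]
ft_force: [0.3, -0.1, 0.2]
grip_width: 0.0002
time: 8.15
eef_pos: [0.6092, -0.0074, 0.098]
tool_rot: [0.001, 0.617, 0.787, 0.001]
ft_force: [0.5, 0.9, -0.0]
grip_width: 0.0006
time: 8.4
eef_pos: [0.609, -0.0073, 0.0957]
tool_rot: [0.001, 0.617, 0.787, 0.001]
ft_force: [0.1, -0.8, 0.3]
grip_width: 0.0005
```

```bash
python3 -m crank '[{"x":0,"y":0,"z":1.5,"rx":0,"ry":0,"rz":0,"grip":0},{"x":0,"y":0,"z":1.5,"rx":0,"ry":0,"rz":0,"grip":0}]' 20
python3 -m crank '[{"x":0,"y":0,"z":1.5,"rx":0,"ry":0,"rz":0,"grip":0},{"x":0,"y":0,"z":1.5,"rx":0,"ry":0,"rz":0,"grip":0}]' 20
python3 - <<'E'
from h import *
a=cv2.resize(vision.read_camera('scene')[190:290,210:340],None,fx=5.5,fy=5.5,interpolation=cv2.INTER_CUBIC)
cv2.imwrite('pics/sc11.png',a)
a=cv2.resize(vision.read_camera('side')[160:260,260:380],None,fx=6,fy=6,interpolation=cv2.INTER_CUBIC)
cv2.imwrite('pics/s11.png',a)
E
```

```text
time: 8.65
eef_pos: [0.6088, -0.0073, 0.0939]
tool_rot: [0.001, 0.617, 0.787, 0.001]
ft_force: [-0.5, -0.2, -0.6]
grip_width: 0.0002
time: 8.9
eef_pos: [0.6089, -0.0073, 0.0925]
tool_rot: [0.001, 0.617, 0.787, 0.001]
ft_force: [-0.9, -0.2, 2.3]
grip_width: 0.0001
```

View pics/sc11.png

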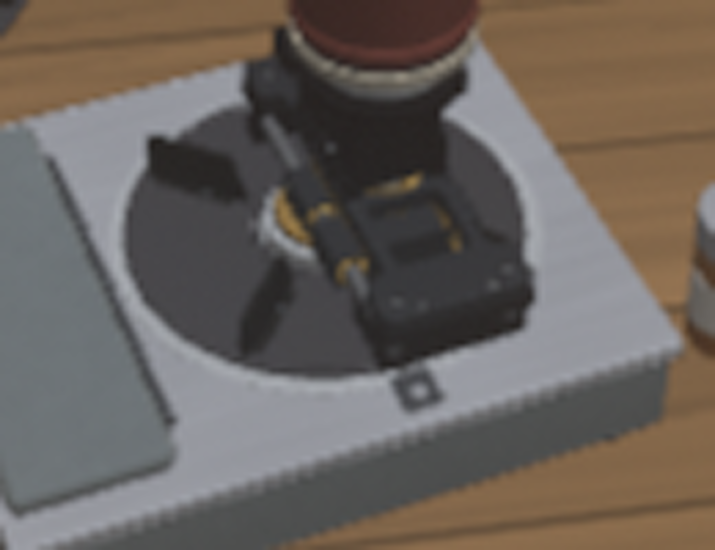

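View pics/s11.png

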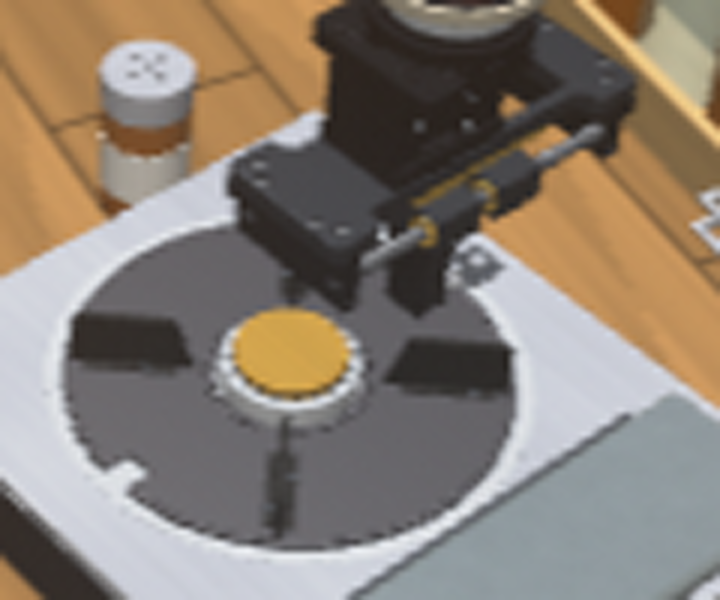

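The plate has gone down: in the scene picture its lower rim moved from row 365 to 378. The tip is at about 84.5 mm, which is the seated height. I'll press a little harder to make sure.

```bash
python3 -m crank '[{"x":0,"y":0,"z":1.5,"rx":0,"ry":0,"rz":0,"grip":0},{"x":0,"y":0,"z":1.5,"rx":0,"ry":0,"rz":0,"grip":0}]' 20
python3 -m crank '[{"x":0,"y":0,"z":2,"rx":0,"ry":0,"rz":0,"grip":0},{"x":0,"y":0,"z":2,"rx":0,"ry":0,"rz":0,"grip":0}]' 20
```

```text
time: 9.25
eef_pos: [0.609, -0.0073, 0.0925]
tool_rot: [0.001, 0.617, 0.787, 0.001]
ft_force: [-6.5, -0.6, 14.2]
grip_width: 0.0007
time: 9.5
eef_pos: [0.609, -0.0073, 0.0924]
tool_rot: [0.001, 0.617, 0.787, 0.001]
ft_force: [-8.1, 0.9, 19.6]
grip_width: 0.0003
```

The reaction is now a firm 20 N with no further sinking, so it's seated. Lifting straight up and away to check.

```bash
python3 -m crank '[{"x":0,"y":0,"z":-10,"rx":0,"ry":0,"rz":0,"grip":0},{"x":0,"y":0,"z":-50,"rx":0,"ry":0,"rz":0,"grip":0},{"x":0,"y":0,"z":-100,"rx":0,"ry":0,"rz":0,"grip":0},{"x":0,"y":0,"z":-150,"rx":0,"ry":0,"rz":0,"grip":0},{"x":40,"y":0,"z":-170,"rx":0,"ry":0,"rz":0,"grip":0},{"x":40,"y":0,"z":-170,"rx":0,"ry":0,"rz":0,"grip":0}]' 20
python3 - <<'E'
from h import *
I=vision.read_camera('scene');cv2.imwrite('pics/sc12f.png',I)
cv2.imwrite('pics/sc12.png',cv2.resize(I[190:290,190:320],None,fx=5.5,fy=5.5,interpolation=cv2.INTER_CUBIC))
I=vision.read_camera('side');cv2.imwrite('pics/s12f.png',I)
cv2.imwrite('pics/s12.png',cv2.resize(I[170:270,260:380],None,fx=6,fy=6,interpolation=cv2.INTER_CUBIC))
E
```

```text
time: 10.25
eef_pos: [0.5992, 0.0355, 0.2648]
tool_rot: [0.002, 0.616, 0.788, 0.003]
ft_force: [0.5, -0.6, -0.2]
grip_width: 0.0003
```

View pics/sc12.png

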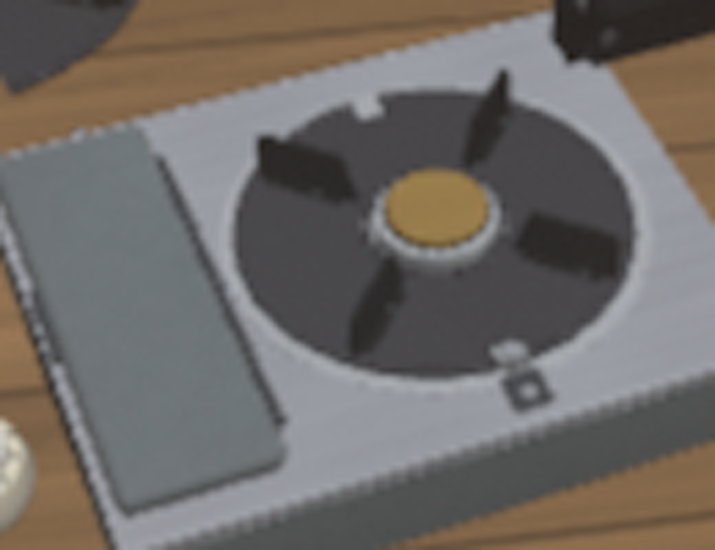

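View pics/s12.png

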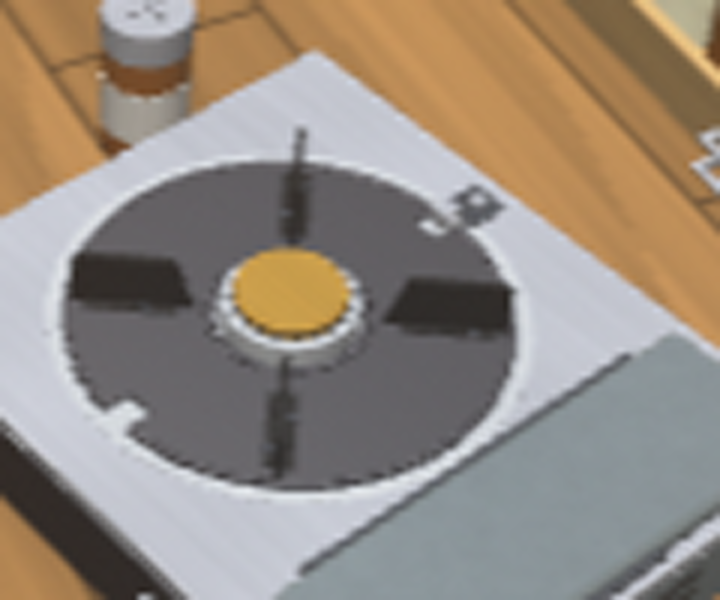

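View pics/s12f.png

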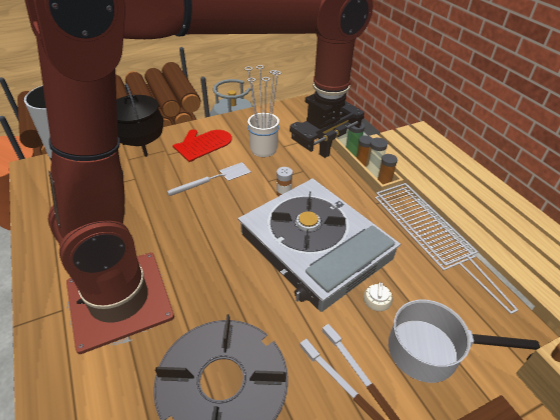

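Run:
```python
from h import *
S=lambda u,v:crop(u,v,260,170,6);C=lambda u,v:crop(u,v,190,190,5.5)
np.set_printoptions(precision=4,suppress=True)
A=tri(('side',S(440,220)),('scene',C(515,360)));B=tri(('side',S(113,421)),('scene',C(367,98)));T=tri(('side',S(480,204)),('scene',C(528,389)))
P=tri(('side',S(301,131)),('scene',C(612,262)));Q=tri(('side',S(511,295)),('scene',C(362,342)))
print(A,B,T)
d=A[0]-B[0];e=T[0]-B[0];print(np.degrees(np.arctan2(d[1],d[0])),np.degrees(np.arctan2(e[1],e[0])),(A[0]+B[0])/2,d[2])
```

```text
(array([0.6297, 0.0017, 0.0811]), [np.float64(0.7), np.float64(0.7)]) (array([ 0.4283, -0.0505,  0.0826]), [np.float64(1.9), np.float64(1.9)]) (array([0.6521, 0.0035, 0.0829]), [np.float64(2.1), np.float64(2.1)])
14.529184831807779 13.572888216542959 [ 0.529  -0.0244  0.0819] -0.0015447936065664386
```

Notch A is at z = 81 mm and notch B at 83 mm, level within measuring error. The support's axis is at 14.5° and the stove's at about 13.7°. The arm is clear, so I'm handing it in.

```bash
python3 -c "
from rig import sign_off
print(sign_off())"
```

```text
the job is handed in; nothing more can be done
None
```

The support is turned, seated on its pin and handed in at about 10 s of the 45 s allowed; the hand-in gave no verdict.

- **Turning:** I pushed one prong with the closed fingertips and turned the smaller support (the one on the stove) about 36° counter-clockwise, until a notch dropped over the pin. The support was never picked up.
- **Pressing:** I pressed just inside that notch. The plate sank to its seated height and then held 20 N without sinking further.
- **Last checks:**
  - **Flatness:** the two notch ends measured 81 and 83 mm above the shelf. That is level within measuring error, against 84 mm expected. I could not measure the tilt to the 0.8° limit with the cameras, so flatness rests mainly on the pressing height and the pictures.
  - **Alignment:** the support's axis is at 14.5° and the stove's at about 13.7°, so they agree to within 1°.
  - **Centring:** the support's centre measured up to about 4 mm from my first burner estimate, but these measurements are only good to a few millimetres.
  - **Surroundings:** in the last side-camera picture nothing else had visibly moved. The gripper was touching nothing, about 18 cm above the stove's top.

The first move was refused as a bad value, apparently because the rows left some fields out. The arm did not move, and I resent it with every field filled in.

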